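# Preset the batch counter

## Task

Roll the knurled units thumbwheel (the right one, seen from the robot) by its edge until the 7 stands centred in its window, and take the fingers off it. Only then press the load button all the way in and let it go. Press gently, never over 30 N, leave the tens wheel as it is and do not disturb the other things on the bench.

Things in the scene. Friction and masses are not known exactly. Their poses are not given: they have to be found in the camera images.
- counter: grey steel batch counter, fixed to the bench: case 140 (its x) x 160 (y) x 85 mm high, flat level top; origin under its centre on the bench; x points from its front (robot side) to its back, y left, z up. On top, 22 mm behind the centre, left to right: tens thumbwheel (y +44 mm), tens window (y +15), units window (y -15), units thumbwheel (y -44). The load button is 42 mm before the centre.
- units_window (a point): centre of the units window, level with the top of the case. Each window is 13 x 20 mm and shows one black digit, 10 mm tall, of a white drum fixed beside its wheel on the same axle; digits read upright for someone at the front (the top of a digit points to the back)
- units_wheel (a joint): turn of the units wheel and its drum, rad; 36 degrees (0.6283 rad, 18.8 mm at the rim) a digit: digit n is centred in the window at n x 0.6283, so 7 at 4.398. Grows when the top of the wheel is rolled to the back (counter's +x). End stops just below 0 and above 9; no clicks; a brake holds it where it is left and takes about 4 N along the rim to overcome
- units_wheel_top (a point): highest point of the units wheel's edge, 94 mm above the bench (wheel not pressed). Black knurled wheel, 60 mm diameter, 14 mm wide, axle level along the counter's y; only its top edge stands 9 mm out of the case, in a 48 mm long slot. The axle is sprung: it yields 1 mm per 12 N downward, up to 2 mm, then is solid. Fingertip grip along the rim: at least about half the press
- tens_wheel_top (a point): the same point of the tens wheel, an identical wheel that must be left as it is
- tens_wheel_mark (a point): a point on the rim of the tens wheel that turns with it
- load_button_top (a point): centre of the top of the load button, a black round push button 22 mm across in a dark round housing
- load_button (a joint): travel of the load button, m: 0 out, 0.006 fully pressed; it springs back; fully down takes 5 N
- dark_handle: dark turned wooden handle lying on the bench left of the counter, 175 mm long, up to 34 mm thick; origin under its middle
- maple_block: wooden block 50 x 50 x 30 mm standing right of the counter; origin under its middle
- tin: empty open tin, 68 mm across, 50 mm high, beyond the counter; origin under its middle
- pale_handle: pale turned wooden handle, 175 mm long, lying at the left of the bench; origin under its middle
- brown_handle: brown turned wooden handle, 175 mm long, lying at the left of the bench; origin under its middle
- glue: white bottle, 56 mm across, 130 mm high, at the right of the bench; origin under its middle
- screwdriver: screwdriver lying at the left of the bench; origin under its middle
Mind the look-alikes: they are no part of the job. What is shaped like the counter but yellow is not meant.

How it is judged:
By the outcome, as a careful person would: the job done as asked, in the order asked, and still so for the second after the job is handed in, with the robot touching nothing.
It also fails if it takes over 51 s, if anything falls off the work surface, if the arm or the gripper's body presses on something with over 40 N, if the wrist force passes 120 N, or if a joint passes its speed limit or range.

## Robot

A 6-joint arm with a two-finger parallel gripper is mounted at the origin on the work surface. World frame = base frame: x ahead of the robot, y to its left, z up, the work surface at z = 0. Lengths are in m, angles in rad, forces in N, time in s.
With the tool pointing down it reaches from about 0.325 to 0.775 m from the base axis. Payload 9.3 kg.
Tool frame: the origin (TCP) lies midway between the tips of the shut fingers; the grasp point (between the pads) lies 19 mm behind it; z points along the fingers, y is the line along which they close (so a half turn about z gives the same grasp; the last joint's range is limited). The gripper opens to 85 mm and grips with 20 to 120 N. Pads are 22 mm wide; open, the fingers measure 114 mm over their backs; the gripper's body (76 mm by 85 mm) begins 54 mm behind the grasp point. The pads swing forward as they close: fully open they stand 13 mm farther back than shut.
Start: joints at [1.106, 0.259, 0.021, 1.334, 0, 1.418], TCP at [0.169, 0.523, 0.231] pointing down, gripper open.
Joint ranges: [-3.04, 3.04], [-0.91, 1.82], [-1.04, 1.36], [-1.92, 1.95], [-1.52, 1.45], [-3.14, 3.14]. Speed limits (rad/s): [2.22, 2.22, 2.79, 3.14, 3.14, 3.14].

## Interface

Orientations are given as [roll, pitch, yaw] about the fixed x, y, z axes, in that order (R = Rz(yaw) Ry(pitch) Rx(roll)).
In Python, from cell import * gives the robot as it stands. Calls block until the motion is done:
- move_ptp(position, orientation): joint-space move of the TCP to a pose.
- move_l(position, orientation=None, feed=0.15, force_limit=None): straight line of the TCP; orientation=None keeps the orientation; feed is the mean speed in m/s. With force_limit (N) it stops when the force on the tool has changed by that much, and returns True; else False.
- goto_joints(angles): joint-space move.
- command_gripper(opening, newtons=None): opening from 0.0 (shut) to 1.0 (fully open); newtons is the grip in N (None keeps the last); returns when the fingers have stopped.
- pause(seconds).
- solve_ik(position, orientation): joint angles nearest the present ones, or None.
- get_obs(): the state.
- capture(name): name is "scene" or "top" or "wrist"; returns a dict with "pixels" (400x640x3 uint8, red, green, blue), "camera_matrix" (3x3 intrinsics, pixels), "R" (3x3) and "t" (3): a world point X has camera coordinates R X + t. Camera axes: x right, y down, z forward; pixel columns grow to the right and rows downward; lengths in m; the calibration is good to about 2 mm. A picture is of the moment at which its call begins. There is no depth.
A pose or a line that the arm cannot do raises Unreachable and nothing moves.
- finish_job(): hands the job in; it is judged then, once.
The state is a dict: "time_s": time; "joints": joint angles; "joint_vel": joint speeds; "effort": joint torques, N m; "tool_pos": TCP position; "ee_rot": TCP orientation; "wrist_force": force on the tool from outside, world axes, zero at the start; "wrist_torque": the same for the moment, N m; "gripper_width": opening from 0.0 (shut) to 1.0 (fully open); "grip_force": force on a finger pad.
Only numpy, scipy, OpenCV 4.12 (cv2) and the standard library are available. Lean on these libraries where they do the work, as an engineer would, in place of code of your own. Each camera call takes 0.05 s, during which the arm holds its last target. There are 200 camera calls.

## Working session

There is one attempt and no reset: what is moved stays moved. The work goes in short steps, each a Python script; the robot and the scene stay as the last script left them, time stands still between calls to the robot, and variables do not carry over. Pictures are saved under pics/ and viewed, at most 10 in all, crops included, and the job is handed in when it is done.

```bash
mkdir -p pics; ls
python3 - <<'E'
from cell import *
import cv2,numpy as np
for n in("scene","top"):
    c=capture(n);cv2.imwrite(f"pics/{n}0.png",c["pixels"][:,:,::-1]);np.savez(f"pics/{n}0.npz",**c)
    print(n,c["camera_matrix"].round(1).tolist(),c["R"].round(3).tolist(),c["t"].round(3).tolist())
E
```

```text
pics
scene [[448.8, 0.0, 324.3], [0.0, 448.8, 194.7], [0.0, 0.0, 1.0]] [[-0.488, 0.873, 0.008], [0.662, 0.376, -0.648], [-0.568, -0.311, -0.762]] [0.266, -0.304, 1.751]
top [[443.1, 0.0, 326.5], [0.0, 443.1, 193.4], [0.0, 0.0, 1.0]] [[0.008, -1.0, 0.009], [-0.991, -0.009, -0.132], [0.133, -0.008, -0.991]] [0.004, 0.534, 1.262]
```

View pics/top0.png

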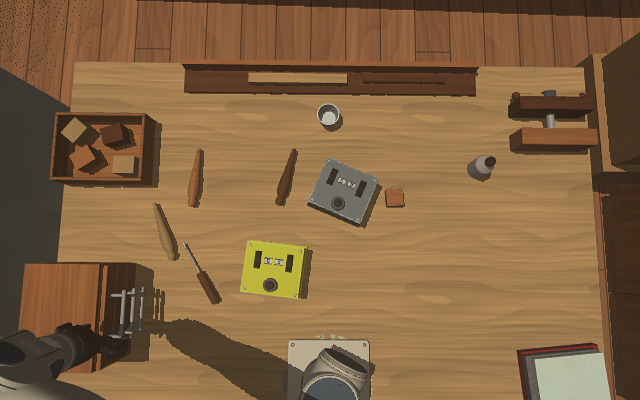

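View pics/scene0.png

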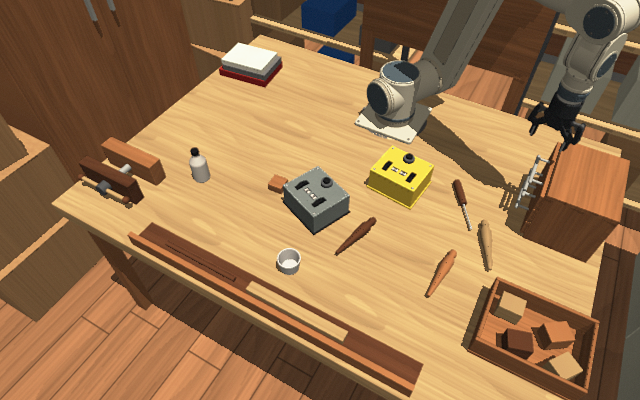

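The top view shows two counters: a grey one at about (343,190), and a yellow one at (275,269) that is the look-alike. The grey one fits the description: its button at (338,203) is on the robot side, the units wheel is on the right near (361,185), and the maple block and dark handle sit either side. I'll fit its top face next.

```bash
cat > h.py <<'E'
import cv2,numpy as np
def ray(c,uv,z):
    d=c["R"].T@np.linalg.inv(c["camera_matrix"])@np.array([uv[0],uv[1],1.]);o=-c["R"].T@c["t"]
    return o+d*(z-o[2])/d[2]
def proj(c,X):
    p=c["camera_matrix"]@(c["R"]@np.asarray(X)+c["t"]);return p[:2]/p[2]
E
python3 - <<'E'
from h import *
c=dict(np.load("pics/top0.npz"));im=c["pixels"]
hsv=cv2.cvtColor(im,cv2.COLOR_RGB2HSV)
print(hsv[205,355],hsv[172,335],hsv[218,330])
m=((hsv[...,1]<60)&(hsv[...,2]>85)).astype(np.uint8)*255
roi=np.zeros_like(m);roi[145:235,295:385]=m[145:235,295:385]
cs,_=cv2.findContours(roi,cv2.RETR_EXTERNAL,cv2.CHAIN_APPROX_NONE);k=max(cs,key=cv2.contourArea)
P=np.array([ray(c,p[0],.085)[:2] for p in k])*1000
r=cv2.minAreaRect(P.astype(np.float32));print(r,cv2.boxPoints(r).round(1).tolist())
x0,y0=300,150
big=cv2.resize(im[150:232,300:388,::-1],None,fx=6,fy=6,interpolation=cv2.INTER_CUBIC)
cv2.imwrite("pics/crop1.png",big)
E
```

```text
[ 28  27 114] [16 82 53] [ 16 129 162]
((538.3350830078125, -37.236854553222656), (159.4929962158203, 139.6548614501953), 67.23329162597656) [[443.1000061035156, -83.69999694824219], [571.9000244140625, -137.8000030517578], [633.5999755859375, 9.300000190734863], [504.79998779296875, 63.29999923706055]]
```

View pics/crop1.png

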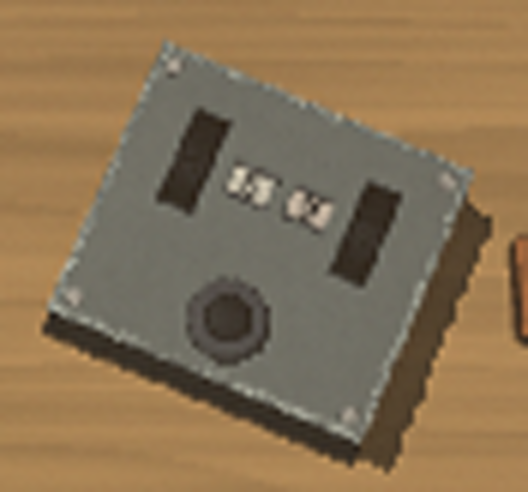

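The grey counter is confirmed. Its top face fits as 159.5 x 139.7 mm against 160 x 140, centred at (0.538,-0.037) with yaw -22.8°. The button is at the front (lower), the units window is at crop (310,208) and the units wheel at crop (366,235). Next I'll shut the gripper and look from the wrist.

```bash
cat >> h.py <<'E'
C=np.array([.5383,-.0372]);YAW=np.deg2rad(-22.77)
def W(x,y,z):
    c,s=np.cos(YAW),np.sin(YAW);return [C[0]+c*x-s*y,C[1]+s*x+c*y,z]
O=[np.pi,0,YAW]
E
python3 - <<'E'
from cell import *
from h import *
o=get_obs();print(o["time_s"],o["ee_rot"],o["wrist_force"])
q=solve_ik(W(-.05,-.044,.2),O);print(q)
command_gripper(0.0,40)
move_ptp(W(-.05,-.044,.2),O)
c=capture("wrist");cv2.imwrite("pics/w1.png",c["pixels"][:,:,::-1]);np.savez("pics/w1.npz",**c)
o=get_obs();print(o["time_s"],o["tool_pos"],o["wrist_force"],o["gripper_width"])
for n,p in dict(uw=(.022,-.015,.085),tw=(.022,.015,.085),ut=(.022,-.044,.094),b=(-.042,0,.09)).items():print(n,proj(c,W(*p)).round(1))
print((-c["R"].T@c["t"]).round(3))
E
```

```text
0.1 [-3.14037677e+00 -1.78714124e-04  2.82981205e+00] [-0.35196444  0.02632902  0.25870893]
[-0.29785385  0.14962246 -0.20089215  1.22028172  0.         -3.04203504]
4.6167 [ 0.47519247 -0.05820415  0.20002126] [ 0.51596719  0.90157718 -0.26842689] -0.0004234988671662275
uw [276.4  94.1]
tw [233.2  94.1]
ut [318.3  94.5]
b [258.5 184.7]
[ 0.551 -0.089  0.343]
```

View pics/w1.png

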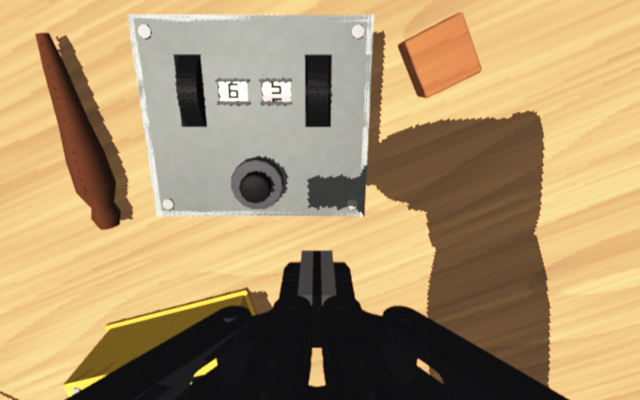

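The predicted points match the picture to within about 3 px: windows at (233,92) and (276,92), units wheel at (318,91), button at (257,184). The tens window reads 6, and the units looks like a 2 that is slightly off-centre. I'll enlarge the windows.

Run:
```python
from h import *
im=cv2.imread("pics/w1.png");cv2.imwrite("pics/w1c.png",cv2.resize(im[70:115,205:345],None,fx=5.7,fy=5.7,interpolation=cv2.INTER_CUBIC))
```

```text
(no output)
```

View pics/w1c.png

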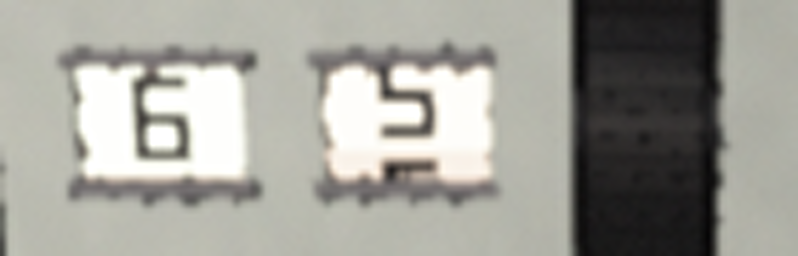

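The units window shows the lower part of a 5 shifted to the back, with the top of the 6 entering from the front, so about 5.2. That needs about +1.8 digits, or 34 mm at the rim. First stroke now, using the flat tip as a rack with a 14 N press.

```bash
cat >> h.py <<'E'
def stroke(cell,x0,dx,F=14,feed=.04):
    cell.move_l(W(.022+x0,-.044,.098),O,feed=.12)
    hit=cell.move_l(W(.022+x0,-.044,.0895),O,feed=.01,force_limit=F)
    o=cell.get_obs();z=o["tool_pos"][2];print("hit",hit,z.round(4),o["wrist_force"].round(1))
    s=cell.move_l(W(.022+x0+dx,-.044,z),O,feed=feed,force_limit=22)
    o=cell.get_obs();print("end",s,o["tool_pos"].round(4),o["wrist_force"].round(1))
    p=o["tool_pos"].copy();p[2]=.102;cell.move_l(list(p),O,feed=.08)
def look(cell,n,x=-.06,y=-.015,z=.17):
    cell.move_l(W(x,y,z),O,feed=.2)
    c=cell.capture("wrist");np.savez(f"pics/{n}.npz",**c)
    u,v=proj(c,W(.022,-.015,.085));im=c["pixels"][:,:,::-1]
    u,v=int(u),int(v);r0=max(v-35,0);cr=im[r0:v+35,max(u-70,0):u+50]
    cv2.imwrite(f"pics/{n}.png",cv2.resize(cr,None,fx=6,fy=6,interpolation=cv2.INTER_CUBIC))
    print("crop origin",max(u-70,0),r0,"proj win",u,v,"cam",(-c["R"].T@c["t"]).round(3),"t",cell.get_obs()["time_s"])
E
python3 - <<'E'
import cell
from h import *
stroke(cell,-.009,.0175)
look(cell,"w2")
E
```

```text
hit True 0.0918 [-3.8  1.  11.8]
end False [ 0.5496 -0.0897  0.0924] [-1.7  0.5  6.9]
crop origin 248 44 proj win 318 79 cam [ 0.553 -0.059  0.313] t 8.125
```

View pics/w2.png

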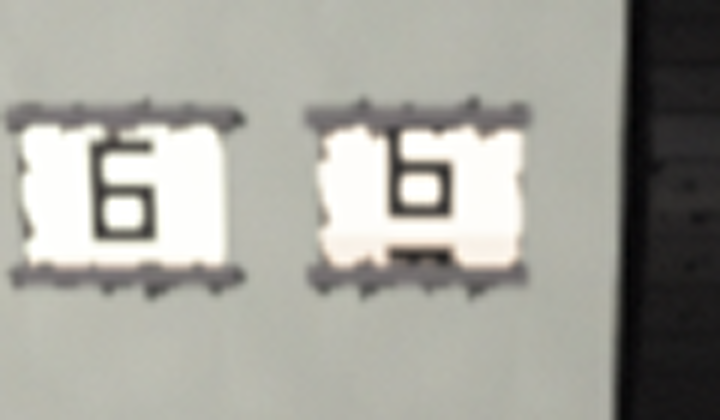

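The units is now a 6 shifted back: its bottom bar is at 215, against 240 for the centred tens 6, or about 3.5 mm at the rim. The 7 is entering from the front. It needs about 15.3 mm more.

Run:
```python
import cell
from h import *
stroke(cell,-.0085,.0152)
look(cell,"w3")
```

```text
hit True 0.0919 [-3.4  0.5 11.4]
end False [ 0.548  -0.089   0.0924] [-1.5  0.2  7.2]
crop origin 247 44 proj win 317 79 cam [ 0.553 -0.059  0.313] t 11.45
```

View pics/w3.png

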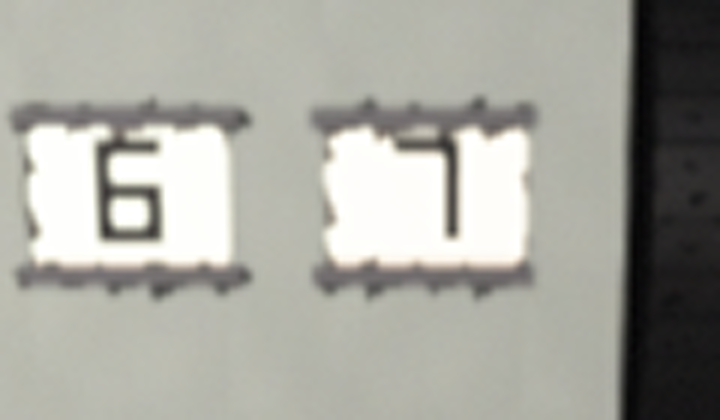

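The 7 stands level with the tens 6, spanning 145 to 238 in a window of about 118 to 270. I'll measure how well it is centred.

Run:
```python
from h import *
c=dict(np.load("pics/w3.npz"));g=cv2.cvtColor(c["pixels"],cv2.COLOR_RGB2GRAY).astype(float)
x0,y0=247,44
def cross(p,lev,up):  # subpixel crossings
    return [round(i+(lev-p[i])/(p[i+1]-p[i]),2) for i in range(len(p)-1) if (p[i]-lev)*(p[i+1]-lev)<0]
for n,a,b in(("6 left",95,106),("6 right",150,160),("7 stem",444,458),("7 bar",400,435),("win6",185,225),("win7 R",475,520),("win7 L",345,385)):
    p=g[y0+12:y0+55,x0+a//6:x0+b//6+1].mean(1);print(n,[round(v+y0+12,2) for v in cross(p,150,0)])
X=W(.022,-.015,.085);print(proj(c,X),proj(c,W(.022+.0065,-.015,.085)),proj(c,W(.022-.0065,-.015,.085)), proj(c,W(.022,-.015,.083)), proj(c,W(.022+.005,-.015,.083))-proj(c,W(.022-.005,-.015,.083)))
```

```text
6 left [np.float64(61.31), np.float64(63.92), np.float64(67.79), np.float64(70.82), np.float64(73.83), np.float64(76.17), np.float64(88.33), np.float64(91.3)]
6 right [np.float64(60.36), np.float64(63.92), np.float64(67.75), np.float64(68.22), np.float64(74.86), np.float64(83.37), np.float64(87.71), np.float64(93.55)]
7 stem [np.float64(61.38), np.float64(65.81), np.float64(66.26), np.float64(82.21), np.float64(88.39), np.float64(91.73)]
7 bar [np.float64(61.09), np.float64(64.84), np.float64(66.33), np.float64(68.51), np.float64(88.29), np.float64(91.82)]
win6 [np.float64(61.18), np.float64(64.33), np.float64(88.33), np.float64(91.85)]
win7 R [np.float64(60.51), np.float64(65.03), np.float64(88.37), np.float64(92.55)]
win7 L [np.float64(60.68), np.float64(64.71), np.float64(88.08), np.float64(92.4)]
[317.99150696  79.5937993 ] [317.99867405  68.16242845] [317.98447349  90.81203577] [317.97901245  79.59631933] [ 1.06486431e-02 -1.72703338e+01]
```

Run:
```python
from h import *
c=dict(np.load("pics/w3.npz"));g=cv2.cvtColor(c["pixels"],cv2.COLOR_RGB2GRAY)
print("cols",247+np.array([17,18,20,23,25,37]),"| 7:",[313,314,317,321,322,323,330])
for r in range(58,96):print(r,g[r,264:274:2],g[r,285],"|",g[r,[304,313,316,319,321,322,323,330]])
```

```text
cols [264 265 267 270 272 284] | 7: [313, 314, 317, 321, 322, 323, 330]
58 [186 188 186 187 186] 182 | [179 182 181 180 181 179 180 175]
59 [187 186 186 187 180] 183 | [180 182 180 180 180 179 179 177]
60 [182 180 182 177 147] 179 | [179 178 171 178 178 178 177 175]
61 [160 160 159 138 116] 161 | [162 164 132 163 162 163 160 162]
62 [131 131 131 117 112] 130 | [133 134 111 131 132 132 130 131]
63 [117 117 117 115 116] 115 | [117 116 111 113 114 113 113 113]
64 [151 117 116 124 153] 106 | [111 112 129 125 110 110 111 108]
65 [226 121 150 177 230] 109 | [162 120 172 160 104 121 150 120]
66 [234 116 195 218 237] 149 | [247 145 178 164  97 155 216 201]
67 [160  82 144 159 165] 176 | [255 117 116 110  70 121 208 252]
68 [78 74 87 89 94] 192 | [255 119  95  93  57  77 188 254]
69 [ 70 166 175 173 174] 203 | [254 210 200 196  88  68 182 253]
70 [ 96 252 254 254 252] 207 | [254 253 253 254 134  70 183 253]
71 [108 255 255 255 255] 209 | [254 254 254 255 152  71 181 253]
72 [107 255 255 255 255] 210 | [254 253 253 255 155  71 182 253]
73 [ 97 255 255 255 255] 211 | [253 253 253 255 152  75 18
[... 736 characters left out ...]
3 254 253] 223 | [254 253 254 253 254 254 254 253]
86 [253 253 253 254 253] 217 | [251 250 248 250 250 250 250 249]
87 [239 243 243 241 205] 196 | [239 239 210 239 239 238 235 238]
88 [171 182 182 173 125] 145 | [177 176 136 177 175 174 167 178]
89 [121 124 124 122 114] 116 | [119 119 109 119 116 117 115 118]
90 [117 111 110 119 114] 110 | [111 108 117 107 106 108 113 105]
91 [130  97 117 142 108] 112 | [123 120 139 100 113 119 135 113]
92 [160 114 161 173 108] 150 | [164 160 168 121 157 159 164 155]
93 [179 163 182 185 138] 176 | [182 177 177 159 175 175 176 175]
94 [185 183 185 185 172] 183 | [183 179 178 176 178 178 177 177]
95 [186 185 184 185 183] 184 | [184 178 178 178 178 177 178 177]
```

The 7 sits about 1 to 1.7 px (0.6 to 1 mm on the drum) too far back relative to the window centre, so I'll make a small backward correction and re-measure.

Run:
```python
import cell
from h import *
stroke(cell,.0005,-.0013,F=13,feed=.01)
look(cell,"w4")
c=dict(np.load("pics/w4.npz"));g=cv2.cvtColor(c["pixels"],cv2.COLOR_RGB2GRAY)
for r in range(60,94):print(r,g[r,266:272:2],"|",g[r,[304,313,316,319,321,322,323,330]])
```

```text
hit True 0.0921 [-2.7  1.3 10.8]
end False [ 0.5416 -0.0863  0.0927] [ 2.1 -0.9  5. ]
crop origin 248 44 proj win 318 79 cam [ 0.553 -0.059  0.313] t 14.5333
60 [181 182 172] | [176 176 169 175 176 175 174 172]
61 [160 158 135] | [152 153 133 154 155 153 150 153]
62 [131 131 114] | [125 127 112 125 127 126 123 125]
63 [118 118 115] | [115 115 111 114 115 114 111 113]
64 [113 114 145] | [110 111 147 141 108 109 117 108]
65 [107 128 206] | [160 106 204 191 100 107 150 124]
66 [ 96 160 209] | [247 104 168 156  78 110 189 203]
67 [ 72 119 139] | [255  94  91  86  57  87 188 252]
68 [75 79 81] | [255 134 118 118  65  69 180 254]
69 [170 172 170] | [254 232 233 233 115  68 181 253]
70 [253 254 254] | [254 253 254 255 151  71 183 253]
71 [255 255 255] | [254 254 254 255 163  71 182 253]
72 [255 255 255] | [254 253 253 255 163  71 182 253]
73 [255 255 255] | [254 253 253 255 162  72 182 253]
74 [195 209 209] | [253 253 253 255 162  71 181 253]
75 [88 90 91] | [254 253 253 255 162  72 182 253]
76 [142 152 142] | [254 253 253 255 160  70 182 253]
77 [249 254 250] | [254 253 253 255 155  75 187
[... 153 characters left out ...]
77 191 253]
81 [205 223 211] | [254 253 253 255 152  76 191 253]
82 [101 109 103] | [254 253 253 255 153  77 187 253]
83 [125 123 124] | [254 253 253 254 195 156 217 253]
84 [237 236 236] | [254 254 254 254 250 248 251 253]
85 [254 255 254] | [254 253 254 253 253 254 254 253]
86 [252 252 253] | [249 249 247 249 249 249 248 249]
87 [236 237 233] | [235 237 187 238 237 237 233 237]
88 [170 171 164] | [176 180 123 179 179 180 168 178]
89 [124 123 123] | [124 122 111 123 122 121 120 118]
90 [111 112 123] | [110 109 116 107 109 114 116 107]
91 [ 94 123 149] | [121 119 143  99 117 137 142 116]
92 [113 164 176] | [163 161 168 122 158 165 167 156]
93 [164 182 184] | [182 177 177 161 176 177 177 175]
```

The wheel did not move: the end force was 2 N, below the 4 N brake, so the compliance took up the stroke. I'll repeat with a longer reverse stroke.

Run:
```python
import cell
from h import *
stroke(cell,.001,-.0028,F=14,feed=.01)
look(cell,"w5")
c=dict(np.load("pics/w5.npz"));g=cv2.cvtColor(c["pixels"],cv2.COLOR_RGB2GRAY)
for r in range(60,94):print(r,g[r,266:272:2],"|",g[r,[304,313,316,319,321,322,323,330]])
```

```text
hit True 0.092 [-3.7  0.1 10.9]
end False [ 0.5408 -0.086   0.0926] [ 2.5 -0.3  6.4]
crop origin 248 44 proj win 318 79 cam [ 0.553 -0.059  0.313] t 17.775
60 [179 182 168] | [175 175 170 177 176 174 172 173]
61 [158 158 130] | [151 151 132 154 155 150 138 154]
62 [130 128 116] | [126 124 111 126 128 124 115 125]
63 [117 117 116] | [115 114 110 114 113 113 111 112]
64 [115 114 150] | [110 111 147 141 109 108 116 106]
65 [109 126 216] | [161 120 213 199 107 122 161 119]
66 [ 94 149 204] | [246 144 200 185 101 152 214 201]
67 [ 71 109 128] | [255 116 120 113  72 117 203 251]
68 [89 95 91] | [255 118  95  93  59  73 182 254]
69 [190 196 189] | [254 210 199 198  95  67 180 253]
70 [253 254 254] | [254 252 254 254 143  70 182 253]
71 [255 255 255] | [254 254 254 255 160  72 182 253]
72 [255 255 255] | [254 253 253 255 163  71 181 253]
73 [255 255 255] | [253 253 253 255 162  72 181 253]
74 [196 210 209] | [254 253 253 255 162  71 182 253]
75 [88 90 92] | [254 253 253 255 160  71 181 253]
76 [141 152 141] | [254 253 253 255 156  73 183 253]
77 [250 254 250] | [254 253 253 255 153  75 187 2
[... 151 characters left out ...]
77 190 253]
81 [206 223 210] | [254 253 253 255 153  77 189 253]
82 [100 110 104] | [254 253 253 255 153  78 189 253]
83 [124 123 124] | [254 253 253 254 191 150 216 253]
84 [237 236 236] | [254 253 254 254 248 245 250 253]
85 [255 255 254] | [254 253 254 253 253 253 254 253]
86 [252 252 253] | [251 250 248 249 249 249 249 249]
87 [231 231 226] | [234 232 191 235 235 235 230 235]
88 [161 160 157] | [170 170 124 174 173 175 163 171]
89 [122 121 120] | [121 119 112 121 120 120 117 118]
90 [111 113 125] | [110 116 118 105 109 114 117 107]
91 [ 93 122 155] | [121 139 145  99 119 136 141 117]
92 [111 165 177] | [163 169 170 123 158 164 168 155]
93 [163 181 184] | [182 178 177 162 175 176 177 174]
```

View pics/w5.png

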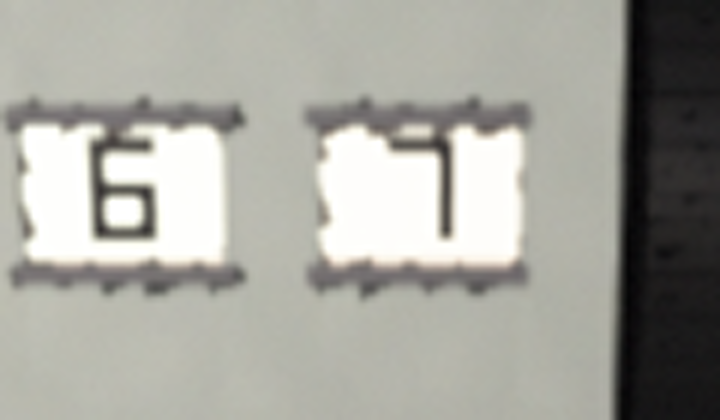

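The 7 is now level with the tens 6 to within about 0.3 px, and about 1.5 px behind the window's middle. One more small nudge will put it between the two references.

Run:
```python
import cell
from h import *
stroke(cell,.001,-.0033,F=14,feed=.012)
look(cell,"w6")
c=dict(np.load("pics/w6.npz"));g=cv2.cvtColor(c["pixels"],cv2.COLOR_RGB2GRAY)
for r in [*range(64,71),*range(81,90)]:print(r,g[r,266:272:2],"|",g[r,[304,313,316,319,321,322,323,330]])
# button: dark blob near its projection
u,v=proj(c,W(-.042,0,.09)).astype(int);s=g[v-35:v+35,u-35:u+35]
print(u,v);m=(s<60).astype(np.uint8);n,l,st,ce=cv2.connectedComponentsWithStats(m)
k=1+st[1:,4].argmax();p=ce[k]+[u-35,v-35];print("button px",p,st[k],"xy",ray(c,p,.093),"expected",W(-.042,0,.093))
```

```text
hit True 0.0921 [-3.8  1.7 11.6]
end False [ 0.5403 -0.0858  0.0926] [ 3.1 -1.3  6.8]
crop origin 248 44 proj win 318 79 cam [ 0.553 -0.059  0.313] t 21.0083
64 [116 115 150] | [110 110 148 142 110 108 116 107]
65 [113 126 215] | [160 139 222 212 120 138 167 140]
66 [ 98 150 205] | [247 188 234 220 144 191 225 231]
67 [ 72 109 128] | [255 147 159 147 103 145 209 254]
68 [90 96 96] | [255 105  82  81  60  80 183 254]
69 [189 199 197] | [254 180 167 168  84  67 181 253]
70 [253 254 254] | [254 251 252 253 139  71 182 253]
81 [205 224 211] | [254 253 253 255 154  75 187 253]
82 [102 110 104] | [254 253 253 255 151  75 188 253]
83 [124 123 123] | [254 253 253 254 168 104 196 253]
84 [236 236 236] | [254 253 253 254 226 200 232 253]
85 [254 254 255] | [254 254 254 254 251 250 251 253]
86 [252 252 253] | [254 253 252 253 252 252 252 252]
87 [230 231 227] | [239 238 205 241 240 241 236 241]
88 [160 160 155] | [171 171 126 176 175 176 167 177]
89 [121 120 119] | [121 119 110 120 120 120 117 117]
294 183
button px [299.94334112 188.31775701] [  16    3   54   67 1712] xy [ 0.49611756 -0.02321772  0.093     ] expected [np.float64(0.49957323102824974), np.float64(-0.020944620428649384), 0.093]
```

The 7 is now within 0.3 px of the tens 6's height and about 1 px from the window's middle (≤0.03 rad), and the fingers are off the wheel. Next is the button.

Run:
```python
import cell
from h import *
b=lambda z:W(-.043,0,z)
cell.move_l(b(.125),O,feed=.12)
print("pre",cell.get_obs()["wrist_force"].round(1))
h1=cell.move_l(b(.088),O,feed=.02,force_limit=1.8);o=cell.get_obs();print(h1,o["tool_pos"].round(4),o["wrist_force"].round(1))
h2=cell.move_l(b(o["tool_pos"][2]-.010),O,feed=.01,force_limit=10);o=cell.get_obs();print(h2,o["tool_pos"].round(4),o["wrist_force"].round(1))
cell.pause(.3);o=cell.get_obs();print(o["tool_pos"].round(4),o["wrist_force"].round(1),o["time_s"])
```

```text
pre [ 0.2 -0.5  0.2]
True [ 0.4986 -0.0205  0.1045] [1.2 0.2 2.6]
True [ 0.4987 -0.0206  0.101 ] [-1.5  0.6  7.1]
[ 0.4987 -0.0205  0.101 ] [-1.8  0.3  7.2] 23.5
```

Run:
```python
import cell
from h import *
b=lambda z:W(-.043,0,z)
for z in(.1003,.0996,.0989):
    h=cell.move_l(b(z),O,feed=.008,force_limit=9);o=cell.get_obs();print(h,o["tool_pos"].round(4),o["wrist_force"].round(1))
    if o["wrist_force"][2]>13:break
cell.pause(.2);c=cell.capture("scene")
cell.move_l(b(.13),O,feed=.06)
look(cell,"w7",z=.19)
print(cell.get_obs()["wrist_force"].round(1))
```

```text
False [ 0.4987 -0.0206  0.1009] [-2.1  0.2 11.8]
False [ 0.4987 -0.0205  0.1008] [-4.7  0.1 18.1]
crop origin 247 44 proj win 317 79 cam [ 0.552 -0.059  0.333] t 25.425
[ 0.3 -0.4 -1.2]
```

Bottomed solidly at z = 0.1008 with 18 N. I'll check that the button itself stopped the fingers and not its housing, and that it sprang back.

Run:
```python
from h import *
t=[]
for n in("w1","w7","scene0"):
    c=dict(np.load(f"pics/{n}.npz"));p=proj(c,W(-.042,0,.095)).astype(int);r=34 if n!="scene0" else 20
    s=c["pixels"][p[1]-r:p[1]+r,p[0]-r:p[0]+r,::-1];print(n,p,proj(c,W(-.042,0,.085)).round(1),proj(c,W(-.042,0,.107)).round(1))
    t.append(cv2.resize(np.clip(s*1.6,0,255).astype(np.uint8),(264,264),interpolation=cv2.INTER_CUBIC))
w=cv2.imread("pics/w7.png");t=np.hstack(t);w=cv2.resize(w,(540,315))
o=np.zeros((590,792,3),np.uint8);o[:264]=t;o[270:585,:540]=w;cv2.imwrite("pics/f.png",o)
```

```text
w1 [257 186] [259.5 182.9] [254.7 191.6]
w7 [296 176] [296.9 173.4] [295.1 181.7]
scene0 [325 181] [325.8 183.1] [325.9 178.4]
```

View pics/f.png

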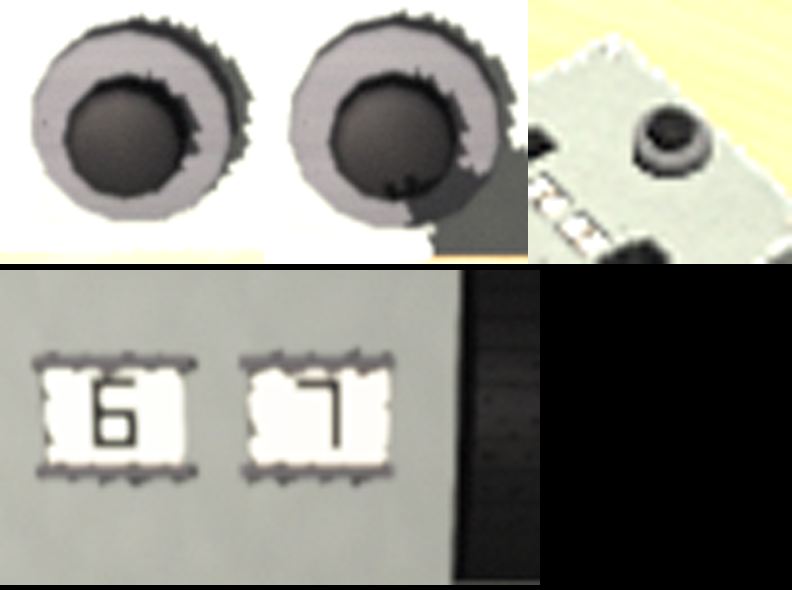

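The button stands about 10 mm proud of its housing, whose top is near z 0.091 to 0.096. The solid stop at 0.1008 was therefore the button's own end of travel, and it has sprung back. The windows show 6 and a centred 7, so I'm handing in.

```bash
python3 -c "
from cell import *
print(get_obs()['time_s']);print(finish_job())"
```

```text
25.425
the job is handed in; nothing more can be done
None
```

I rolled the units wheel to 7, centred to about 0.03 rad by my measurement, then pressed the load button to its stop at about 18 N and released it. The tens wheel still reads 6, and I handed the job in at 25.4 s with the arm clear.

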